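# Raise the demonstration camera mast and hold it up

### The arm

A 6-joint arm with a two-finger parallel gripper is mounted at the origin on the work surface. World frame = base frame: x ahead of the robot, y to its left, z up, the work surface at z = 0. Lengths are in m, angles in rad, forces in N, time in s.
With the tool pointing down it reaches from about 0.3 to 0.775 m from the base axis. Payload 14.6 kg.
Tool frame: the origin (TCP) lies on the centre line of the jaws, within the pads' length; the fingertips stand 19 mm ahead of it and the grasp point (between the pads) is the TCP; z points along the fingers, x is the direction in which the jaws open and shut, and the axes are right-handed (so a half turn about z gives the same grasp; the last joint's range is limited). The gripper opens to 94 mm and grips with 3 to 60 N. Pads are 16 mm wide; open, the fingers measure 119 mm over their backs; the gripper's body (75 mm by 177 mm) begins 78 mm behind the grasp point.
Start: joints at [1.048, 0.3, 1.521, -0, 1.321, -0.067], TCP at [0.242, 0.494, 0.224] pointing down, gripper open.
Joint ranges: [-3.03, 3.03], [-0.79, 2.21], [0.23, 2.52], [-1.04, 4.18], [0, 3.07], [-2.55, 2.55]. Speed limits (rad/s): [2.22, 2.22, 2.57, 3.14, 3.14, 3.14].

### API

Orientations are given as [roll, pitch, yaw] about the fixed x, y, z axes, in that order (R = Rz(yaw) Ry(pitch) Rx(roll)).
In Python, from station import ctrl, imaging gives the robot as it stands.
- The arm moves only by the shell command python3 -m handwheel 'ROWS' [OPENING] [FORCE]. ROWS is JSON, a list that holds one entry, the list of rows, each a list of 4 numbers: the shift along the tool's x, y, z in m, then the turn about the tool's z in rad. A call has 1 to 10 rows; each row shifts and turns the pose as measured when the row begins, along the tool's axes as they then stand; what a row does not reach is not made up. A row lasts 1/10 s, in which the tool goes at most 50 mm and 8.59 degrees, less where a joint would pass 70% of its speed; a pose out of reach is approached as far as the arm can. A call is refused whole if a number of a shift passes 0.05 or a number of a turn 0.15, either way. A call with a gripper value outside its range is refused whole. OPENING is the finger opening in m, from 0 to 0.094, set as the call begins (- or left out, the last holds). The fingers move at their own pace and stop on an object; FORCE is the grip in N (left out, the last holds). Time passes only in rows, so rows that do not move let the fingers close. It gives the time, the measured TCP pose, the force and the opening at its end, in the units of the state.
- ctrl.get_obs(): the state, without advancing time (a new reading comes with each control period).
- imaging.camera(name): name is "scene" or "side" or "wrist"; returns the picture (384x512x3 uint8, red, green, blue); there is no depth.
- imaging.camera_model(name): a dict with "camera_matrix" (3x3 intrinsics, pixels), "k1" (the pictures are not rectified: a ray, as slopes to the right and down, at radius r is drawn at 1 + k1 r^2 times it, then the intrinsics apply), "position" and "attitude" of the camera in the world. Camera axes: x right, y up, looking along -z (the intrinsics and any distortion apply to the point x, -y, -z); pixel columns grow to the right and rows downward; lengths in m; the calibration is good to about 2 mm. A picture is of the moment at which its call begins: read the wrist's pose just before it. camera_model takes no time and is no camera call; for the wrist camera it gives the pose at the moment of the call.
- ctrl.hand_in(): hands the job in, once; it reports no verdict.
The state is a dict: "time_s": time; "qpos": joint angles; "joint_vel": joint speeds; "tau": joint torques, N m; "ee_pos": TCP position; "eef_rot": TCP orientation; "force": force on the tool from outside, world axes, zero at the start; "moment": the same for the moment, N m; "grip_width": finger opening in m.
Only numpy, scipy, OpenCV 4.12 (cv2) and the standard library are available. Lean on these libraries where they do the work, as an engineer would, in place of code of your own. Each camera call takes 0.05 s, during which the arm holds its last target. There are 200 camera calls.

### The job

On the demonstration bench, unlock the little telescoping camera mast: turn its lock knob clockwise (seen from above) past the click. Then squeeze the release button in the mast's head and pull the head up, past the first stop, until both pole sections are fully out at the second stop, and finish while still holding it up there with the gripper. Leave the cabbage, the bowl and the brush where they are.

Things in the scene. Friction and masses are not known exactly. Their poses are not given: they have to be found in the camera images.
- stand: plywood base plate of the mast, 130 (x) x 270 (y) x 12 mm, screwed down; origin at the centre of its underside on the bench, z up. The upright pole stands 70 mm from the origin towards +y; the lock housing (block 80 x 56 mm, top 53 mm above the bench) with the knob 75 mm towards -y. An 8 mm steel bolt runs between them 60 mm up: it locks the pole and draws back as the knob turns
- knob_grip (a point): point on the lock knob's vertical axis at the height to grip, 83 mm above the bench. The knob's bar handle is 46 mm long, 14 mm wide and 38 mm high (from 58 to 96 mm above the bench), on a disc 46 mm across whose top is at 58 mm. This frame turns with the knob: y along the bar's length, x across it, z up
- lock_knob (a joint): lock knob angle in rad, grows clockwise from above: 0 locked (bar points at the pole), starts at 0 to 0.12; a detent resists from about 0.15 with its peak at 0.5 (0.15 to 0.2 N m) and then pushes the knob on to about 0.8; end stop at 1.2. Below about 0.5 the bolt still blocks the pole
- head: the mast's grey head block, 36 (x) x 40 (y) x 46 mm high, on the upper pole, axes as the stand's; origin on the pole axis 1 mm under the block, 105 mm above the bench when down. On top a 5 mm rubber pad and an 8 mm stud. All that rises weighs 0.38 to 0.51 kg, slides only up and down and sinks back if let go, down to where the sprung-out catch rests, about 16 mm up; from there it pulls up again
- head_grip (a point): centre of the head block's grip zone on the pole axis, level with the button's middle; 131 mm above the bench when the mast is down. Axes as the stand's
- button_face (a point): middle of the outer face of the black release button in the head's +x side: 16 mm wide, 30 mm high, standing 8 mm proud of the block (26 mm from the pole axis) when out. It moves towards -x when pressed, so a gripper closing along the head's x axis on the button and the opposite flat face squeezes it in: 44 mm across when out, 38 mm when in
- release_button (a joint): how far the button is pressed in, m: 0 out, 0.006 fully in (spring force 2.4 N rising to 7.2 N). Pressed less than about 0.0045 it catches the pole while the mast is down; once pulled up 15 mm the catch is passed
- pole_upper (a joint): how far the upper pole section with the head is drawn out of the lower one, m: 0 in, 0.06 fully out. It comes first; fully out is the first stop (head raised 60 mm)
- pole_lower (a joint): how far the lower, thicker pole section is drawn out of the stand's tube, m: 0 in, 0.06 fully out. It follows after the first stop; both fully out is the second stop (head raised 120 mm), a firm end stop
- cabbage: bystander: pale green cabbage, 124 mm across, 106 mm high; origin under its centre
- bowl: bystander: steel bowl, 130 mm across, 55 mm high; origin under its centre
- brush: bystander: small hand brush lying on the bench beyond the stand, its length along its x

How it is judged:
On the way, in this order (a step that is already met when the one before it is completed fails the run):
1. the lock knob is turned past its click, the mast still down (value of joint lock_knob above 0.7 rad and value of joint each of pole_upper, pole_lower below 0.005 m), for 0.2 s.
2. the release button is squeezed in with the fingers, the mast still down (value of joint release_button above 0.0042 m and contact force between the fingers and head above 2 N and value of joint pole_upper below 0.015 m), for 0.05 s.
3. the head is drawn up to the first stop (value of joint pole_upper above 0.054 m and contact force between the fingers and head above 1 N), for 0.02 s.
At the end, for the whole second after the job is handed in: both pole sections are out to within 5 mm of their stops, the head is still and held by the gripper's fingers (more than 2 N), the knob is past its click (over 0.7 rad), and cabbage, bowl and brush lie within 30 mm of where they were (value of joint lock_knob above 0.7 rad and value of joint each of pole_upper, pole_lower above 0.055 m and linear speed of head below 0.02 m/s and contact force between the fingers and head above 2 N and distance of each of cabbage, bowl, brush from where it was at the start of the episode below 0.03 m); the arm keeps its last pose, push and grip.
It fails at once if the cabbage, bowl or brush is pushed away (distance of any of cabbage, bowl, brush from where it was at the start of the episode above 0.03 m).
It also fails if it takes over 48 s, if anything falls off the work surface, if the arm or the gripper's body presses on something with over 40 N, if the wrist force passes 120 N, or if a joint passes its speed limit or range.

## Working session

There is one attempt and no reset: what is moved stays moved. The work goes in short steps, Python scripts to look and compute and a shell command to move; the robot and the scene stay as the last step left them, time stands still between calls to the robot, and variables do not carry over. Pictures are saved under pics/ and viewed, about 8 in all and at most 12, crops included, and the job is handed in when it is done.

```bash
ls; mkdir -p pics; cat > h.py <<'E'
import numpy as np, cv2
from station import ctrl, imaging
from scipy.spatial.transform import Rotation as R
def snap(n,f):
    m=imaging.camera_model(n); im=imaging.camera(n); cv2.imwrite('pics/'+f,im[:,:,::-1]); return im,m
def att(m):
    a=np.array(m['attitude'],float)
    return a if a.shape==(3,3) else R.from_euler('xyz',a).as_matrix()
def proj(m,P):
    p=(np.atleast_2d(P)-m['position'])@att(m); s=np.c_[p[:,0],-p[:,1]]/-p[:,2:3]
    s=s*(1+m['k1']*(s**2).sum(1,keepdims=True)); K=np.array(m['camera_matrix']); return s@K[:2,:2].T+K[:2,2]
def ray(m,uv,z):
    K=np.array(m['camera_matrix']); d=(np.array(uv,float)-K[:2,2])/[K[0,0],K[1,1]]; s=d.copy()
    for _ in range(30): s=d/(1+m['k1']*(s@s))
    v=att(m)@np.array([s[0],-s[1],-1]); p=np.array(m['position']); return p+v*(z-p[2])/v[2]
E
python3 - <<'E'
from h import *
o=ctrl.get_obs();print(o)
for n in('scene','side','wrist'):
    im,m=snap(n,n+'0.png');print(n,m)
a=[cv2.imread(f'pics/{n}0.png') for n in('scene','side')]
E
```

```text
pics
{'time_s': 0.0, 'qpos': array([ 1.04842151e+00,  3.00477090e-01,  1.52158582e+00,  2.49639257e-06,
        1.32070760e+00, -6.65833958e-02]), 'joint_vel': array([ 0.00089905,  0.00072423,  0.00099723, -0.00071122, -0.00072928,
        0.0008069 ]), 'tau': array([-9.36757569e-04, -5.31808090e+01, -3.52743566e+01,  7.07876240e-02,
        2.44035391e-02, -1.32166692e-04]), 'ee_pos': array([0.2419666 , 0.49364237, 0.22388103]), 'eef_rot': array([-3.14151187e+00,  1.17508509e-03,  1.11500433e+00]), 'force': array([-0.12200997, -0.45795976,  0.1328732 ]), 'moment': array([-0.00841451,  0.00504137, -0.04388125]), 'grip_width': 0.09411004125850331}
scene {'camera_matrix': array([[442.42785297,   0.        , 256.37509062],
       [  0.        , 442.42785297, 183.65516025],
       [  0.        ,   0.        ,   1.        ]]), 'k1': -0.16751335039826093, 'position': array([ 1.28933173, -0.00966947,  0.99444761]), 'attitude': array([0.66963726, 0.01923214, 1.43429209])}
side {'camera_matrix': array([[449.76917652,   0.        , 246.0381869 ],
       [  0.        , 449.76917652, 202.14301587],
       [  0.        ,   0.        ,   1.        ]]), 'k1': -0.09111049436419148, 'position': array([ 0.19300174, -0.62649042,  1.01051805]), 'attitude': array([ 0.71418031,  0.00790497, -0.51737234])}
wrist {'camera_matrix': array([[266.23626317,   0.        , 254.47771009],
       [  0.        , 266.23626317, 192.13148206],
       [  0.        ,   0.        ,   1.        ]]), 'k1': -0.054939785954303065, 'position': array([0.1678531 , 0.53108473, 0.38352464]), 'attitude': array([-0.29051193,  0.00251815,  1.11444203])}
```

View pics/scene0.png

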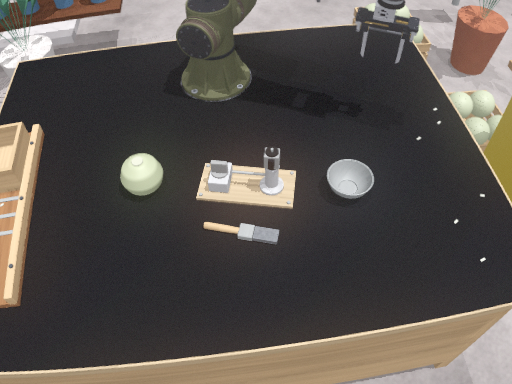

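View pics/side0.png

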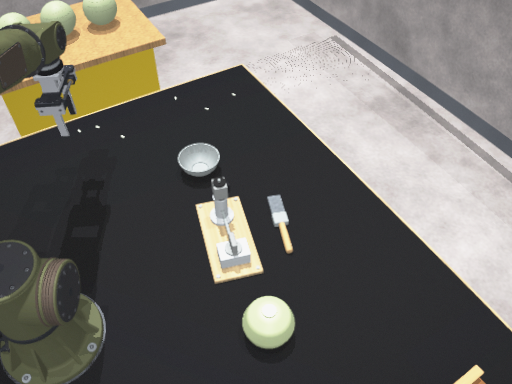

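The scene view shows the plate with corners near (204,165), (297,170), (295,206) and (198,200). The head is at about (272,160), the knob at (220,170), the bowl at (350,180), the cabbage at (142,174) and the brush at (240,233). The side view agrees. I'll zoom in to refine the plate corners.

```bash
python3 - <<'E'
from h import *
a=cv2.imread('pics/scene0.png')[135:215,190:305]; b=cv2.imread('pics/side0.png')[170:290,185:275]
a=cv2.resize(a,None,fx=4,fy=4,interpolation=2); b=cv2.resize(b,None,fx=3.5,fy=3.5,interpolation=2)
c=np.zeros((430,785,3),np.uint8); c[:320,:460]=a; c[:420,465:780]=b; cv2.imwrite('pics/crop.png',c)
E
```

```text
(no output)
```

View pics/crop.png

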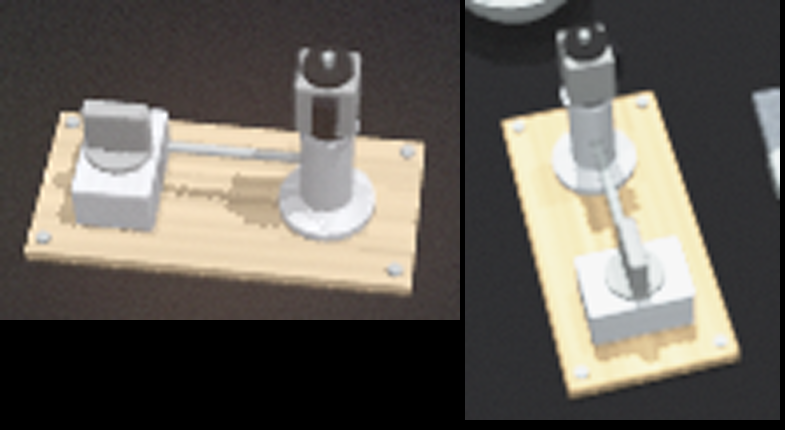

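The crop gives plate-top corners to about half a pixel. The button (black) faces the scene camera, towards +x, and the bar points at the pole.

```bash
cat > fit.py <<'E'
from h import *
from scipy.optimize import least_squares
ms={n:imaging.camera_model(n) for n in('scene','side')}
S=np.array([[205.75,163],[296.25,170.75],[292.75,206.5],[196.5,197.5]])
T=np.array([[195.6,204.9],[239.3,196.3],[263.3,271.2],[215.3,281.2]])
C=lambda l:np.array([[a*.065,b*.135,.012] for a,b in l])
cs=C([(-1,-1),(-1,1),(1,1),(1,-1)]); ct=C([(-1,1),(1,1),(1,-1),(-1,-1)])
def W(v,c): return c@R.from_euler('z',v[2]).as_matrix().T+[v[0],v[1],0]
f=lambda v:np.r_[(proj(ms['scene'],W(v,cs))-S).ravel(),(proj(ms['side'],W(v,ct))-T).ravel()]
r=least_squares(f,[.6,0,0]);v=r.x
E
python3 - <<'E'
from fit import *
print(v,np.round(r.fun,1))
k,h=W(v,np.array([[0,-.075,.083],[0,.07,.131]]));print('knob',k,'head',h)
# check pole-top stud & knob top
print(proj(ms['scene'],[h+[0,0,.032]]),proj(ms['side'],[h+[0,0,.032]]),proj(ms['scene'],[k+[0,0,.013]]))
for uv in[(142,174),(350,180),(278,238),(205,226)]: print(uv,ray(ms['scene'],uv,.03))
o=ctrl.get_obs();Rt=R.from_euler('xyz',o['eef_rot']).as_matrix()
print(Rt,o['ee_pos'],Rt.T@(k+[0,0,.1]-o['ee_pos']))
E
```

```text
[ 0.5111659   0.05055351 -0.26652224] [-0.9 -0.7 -0.3 -0.6 -0.3 -0.  -1.  -0.2  0.4 -1.2 -0.3 -1.   0.4 -1.1
 -0.5 -0.2]
knob [ 0.49141255 -0.02179844  0.083     ] head [0.52960237 0.118082   0.131     ]
[[271.69839958 149.20693713]] [[219.60679004 179.43695519]] [[218.21874499 161.68120262]]
(142, 174) [ 0.4452493  -0.24525683  0.03      ]
(350, 180) [0.55701179 0.3374254  0.03      ]
(278, 238) [0.71286027 0.10620765 0.03      ]
(205, 226) [ 0.6492209  -0.07538098  0.03      ]
[[ 4.40149482e-01  8.97924405e-01 -4.43672381e-04]
 [ 8.97924060e-01 -4.40149702e-01 -7.88325489e-04]
 [-9.03138962e-04 -5.14030508e-05 -9.99999591e-01]] [0.24200022 0.49369154 0.22400997] [-0.35305511  0.45084829  0.04130567]
```

```bash
python3 -m handwheel '[[[0,0,0,0.144],[0,0,0,0.144],[0,0,0,0.144],[0,0,0,0.144],[0,0,0,0.144],[0,0,0,0.144],[0,0,0,0.144],[0,0,0,0.144],[0,0,0,0.144],[0,0,0,0.144]]]' 0.094 40
cat > to.py <<'E'
# usage: to.py knob|head z  -> remaining shift/turn in tool axes
import sys
from fit import *
o=ctrl.get_obs();Rt=R.from_euler('xyz',o['eef_rot']).as_matrix()
P=W(v,np.array([[0,-.075 if sys.argv[1]=='knob' else .07,float(sys.argv[2])]]))[0]
print('t',round(o['time_s'],2),'pos',o['ee_pos'].round(4),'rot',o['eef_rot'].round(4),'F',o['force'].round(1),'q6',o['qpos'][5].round(2),'w',round(o['grip_width'],4))
print('shift',(Rt.T@(P-o['ee_pos'])).round(4),'turn to stand yaw',round(o['eef_rot'][2]-v[2],4))
E
python3 to.py knob .18
```

```text
time_s: 1.15
ee_pos: [0.2414, 0.4927, 0.2214]
eef_rot: [3.135, 0.001, -0.379]
force: [-0.4, -1.0, -0.2]
grip_width: 0.094
t 1.15 pos [0.2414 0.4927 0.2214] rot [ 3.1353e+00  9.0000e-04 -3.7920e-01] F [-0.4 -1.  -0.2] q6 1.43 w 0.094
shift [0.4227 0.3852 0.0434] turn to stand yaw -0.1127
```

```bash
python3 -m handwheel '[[[0.03,0.0275,0,0],[0.03,0.0275,0,0],[0.03,0.0275,0,0],[0.03,0.0275,0,0],[0.03,0.0275,0,0],[0.03,0.0275,0,0],[0.03,0.0275,0,0],[0.03,0.0275,0,0],[0.03,0.0275,0,0],[0.03,0.0275,0,0]]]' >/dev/null; python3 to.py knob .18
```

```text
t 2.15 pos [0.4186 0.1138 0.2212] rot [ 3.1331e+00  1.7000e-03 -3.8040e-01] F [-0.1  0.1  0.9] q6 0.57 w 0.0941
shift [0.118  0.0985 0.0418] turn to stand yaw -0.1139
```

```bash
python3 -m handwheel '[[[0.03,0.025,0,0],[0.03,0.025,0,0],[0.03,0.025,0,0],[0.02,0.018,0.005,-0.05],[0.005,0.004,0.01,0],[0,0,0,0]]]' >/dev/null; python3 - <<'E'
from h import *
snap('wrist','w1.png')
E
python3 to.py knob .18
```

```text
t 2.8 pos [ 0.4919 -0.0284  0.206 ] rot [ 3.133e+00  2.400e-03 -3.349e-01] F [-0.5 -0.7 -0.4] q6 0.21 w 0.0943
shift [-0.0026 -0.0063  0.026 ] turn to stand yaw -0.0684
```

View pics/w1.png

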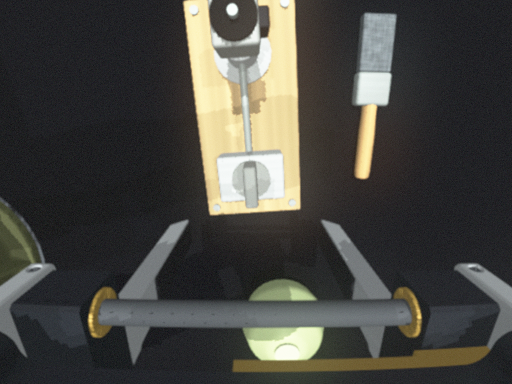

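The wrist view shows the bar from about (250,165) to (251,206). It is nearly aligned with the image vertical, and the pole is at the top. I'll compare this with projections.

```bash
python3 - <<'E'
from fit import *
m=imaging.camera_model('wrist')
pts=W(v,np.array([[0,-.075,.096],[0,-.075+.023,.096],[0,-.075-.023,.096],[-.04,-.075-.028,.053],[.04,-.075-.028,.053],[0,.07,.164],[.026,.07,.131],[-.065,-.135,.012],[.065,-.135,.012]]))
print(proj(m,pts).round(1))
E
```

```text
[[251.4 189. ]
 [249.7 167.6]
 [252.9 209.3]
 [221.5 202.7]
 [285.8 198.6]
 [234.1  10.4]
 [270.5  22.7]
 [210.  215.2]
 [301.  209.5]]
```

```bash
python3 - <<'E'
from h import *
a=cv2.imread('pics/w1.png')[0:225,180:310]
cv2.imwrite('pics/c2.png',cv2.resize(a[130:],None,fx=6,fy=6,interpolation=2))
E
```

```text
(no output)
```

View pics/c2.png

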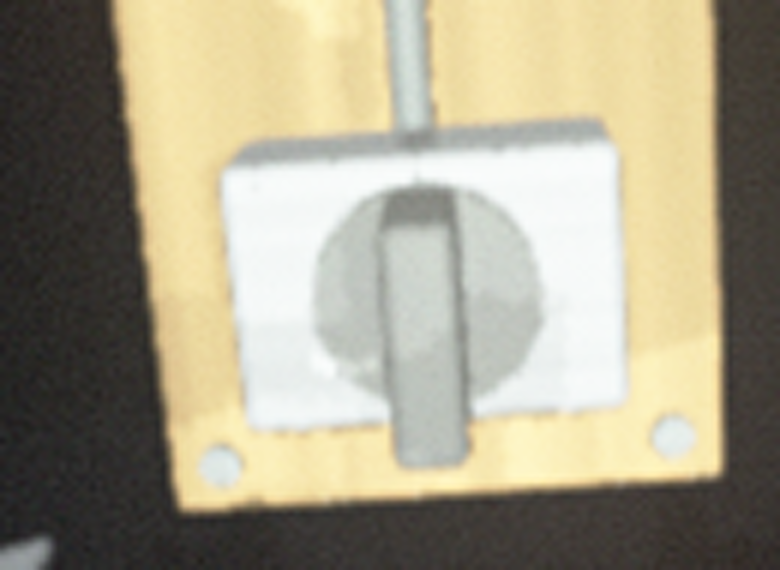

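The measured bar and corners match the projections to within about 1 px, and the knob is near 0.01 rad. Descending now.

```bash
python3 -m handwheel '[[[-0.0026,-0.0063,0.01,-0.055],[0,0,0.025,0],[0,0,0.025,0],[0,0,0.025,0],[0,0,0.02,0],[0,0,0,0]]]' >/dev/null; python3 to.py knob .085
```

```text
t 3.4 pos [ 0.4896 -0.0144  0.1004] rot [ 3.1346e+00 -9.0000e-04 -2.7440e-01] F [-0.  -0.5 -0.3] q6 0.18 w 0.0938
shift [0.0037 0.0065 0.0155] turn to stand yaw -0.0079
```

```bash
python3 -m handwheel '[[[0.0035,0.006,0.007,0],[0,0,0.005,0],[0,0,0,0]]]' >/dev/null; python3 to.py knob .085
```

```text
t 3.7 pos [ 0.4922 -0.0201  0.0903] rot [ 3.1352 -0.0039 -0.2729] F [-0.1 -0.   0.1] q6 0.17 w 0.094
shift [-0.0003  0.0018  0.0053] turn to stand yaw -0.0064
```

```bash
python3 -m handwheel '[[[0,0.001,0.004,0],[0,0,0,0],[0,0,0,0],[0,0,0,0],[0,0,0,0],[0,0,0,0],[0,0,0,0],[0,0,0,0]]]' 0 40 >/dev/null; python3 to.py knob .085
```

```text
t 4.5 pos [ 0.4928 -0.0213  0.0878] rot [ 3.1357 -0.0067 -0.2735] F [-0.4  0.8 -0.1] q6 0.16 w 0.0339
shift [-0.0012  0.0008  0.0028] turn to stand yaw -0.007
```

```bash
python3 -m handwheel '[[[0,0,0.002,0],[0,0,0,0],[0,0,0,0],[0,0,0,0],[0,0,0,0]]]' 0 40 >/dev/null; python3 to.py knob .085
```

```text
t 5.0 pos [ 0.4897 -0.0204  0.0853] rot [ 3.135e+00  1.900e-03 -2.733e-01] F [ 1.1 -0.4 -1.2] q6 0.16 w 0.0135
shift [0.002  0.0008 0.0003] turn to stand yaw -0.0068
```

```bash
python3 -m handwheel '[[[0,0,0,0.11],[0,0,0,0.11],[0,0,0,0.11],[0,0,0,0.11],[0,0,0,0.11],[0,0,0,0.11],[0,0,0,0.11],[0,0,0,0.11],[0,0,0,0]]]' >/dev/null; python3 to.py knob .085; python3 -c "from h import *;print(ctrl.get_obs()['moment'])"
```

```text
t 5.9 pos [ 0.4902 -0.0209  0.0853] rot [ 3.1363 -0.0046 -1.1882] F [-0.7  0.3  2.8] q6 1.08 w 0.0138
shift [ 0.0013 -0.0008  0.0003] turn to stand yaw -0.9217
[ 0.22642632  0.42460354 -0.02655009]
```

```bash
python3 -m handwheel '[[[0,0,0,0.07],[0,0,0,0],[0,0,0,0]]]' >/dev/null; python3 to.py knob .085;  python3 -m handwheel '[[[0,0,0,0],[0,0,0,0],[0,0,0,0],[0,0,0,0],[0,0,-0.02,0],[0,0,-0.03,0],[0,0,-0.03,0],[0,0,-0.03,0],[0,0,0,0]]]' 0.094 >/dev/null;python3 to.py head .131; python3 -c "
from h import *
snap('wrist','w2.png'); im,m=snap('scene','s2.png'); cv2.imwrite('pics/s2c.png',cv2.resize(im[120:240,170:330,::-1],None,fx=4,fy=4))"
```

```text
t 6.2 pos [ 0.4902 -0.021   0.0853] rot [ 3.1365 -0.0046 -1.25  ] F [-0.1 -1.1  2. ] q6 1.14 w 0.0138
shift [ 0.0012 -0.0009  0.0003] turn to stand yaw -0.9835
t 7.1 pos [ 0.49   -0.0201  0.1983] rot [ 3.1343 -0.0037 -1.2413] F [-0.4 -0.6 -0.8] q6 1.13 w 0.082
shift [-0.1182 -0.0827  0.0662] turn to stand yaw -0.9747
```

View pics/w2.png

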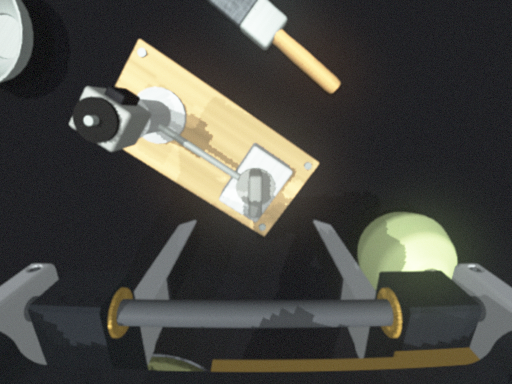

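The bar now lies in line with the turned tool, about 0.97 rad, so the knob is past its click. Next I'll turn back and go above the head.

```bash
python3 -m handwheel '[[[0,0,-0.008,-0.138],[0,0,-0.01,-0.138],[0,0,-0.01,-0.138],[0,0,-0.01,-0.138],[0,0,0,-0.138],[0,0,0,-0.138],[0,0,0,-0.138],[0,0,0,0]]]' 0.094 >/dev/null; python3 to.py head .131
```

```text
t 8.0 pos [ 0.4857 -0.0195  0.2225] rot [ 3.1315  0.0271 -0.2363] F [0.3 0.2 0.2] q6 0.13 w 0.094
shift [ 0.0129 -0.1449  0.0897] turn to stand yaw 0.0302
```

```bash
python3 -m handwheel '[[[0.003,-0.025,0,0.03],[0.003,-0.025,0,0],[0.003,-0.025,0,0],[0.002,-0.025,0,0],[0.001,-0.02,0,0],[0,-0.008,0,0],[0,0,0,0]]]' >/dev/null; python3 to.py head .131
```

```text
t 8.7 pos [0.5311 0.1043 0.2131] rot [ 3.1258  0.0366 -0.2988] F [ 0.1 -0.4  0.5] q6 0.42 w 0.0942
shift [-0.0024 -0.014   0.082 ] turn to stand yaw -0.0322
```

```bash
python3 -m handwheel '[[[-0.002,-0.013,0.01,-0.03],[0,0,0.01,0],[0,0,0,0],[0,0,0,0]]]' >/dev/null; python3 to.py head .131; python3 - <<'E'
from fit import *
im,m=snap('wrist','w3.png'); 
print(proj(m,W(v,np.array([[0,.07,.164],[0,.07,.156],[.026,.07,.131],[-.018,.05,.152],[.018,.05,.152]]))).round(1))
cv2.imwrite('pics/w3c.png',cv2.resize(im[80:300,140:380,::-1],None,fx=2.7,fy=2.7))
E
```

```text
t 9.1 pos [0.5313 0.1163 0.1899] rot [ 3.1257  0.039  -0.2705] F [-0.3 -0.2 -0.3] q6 0.42 w 0.094
shift [ 0.0001 -0.0022  0.0589] turn to stand yaw -0.004
[[251.5 226.5]
 [252.  222.1]
 [283.2 210.7]
 [230.7 242. ]
 [274.3 242.7]]
```

View pics/w3c.png

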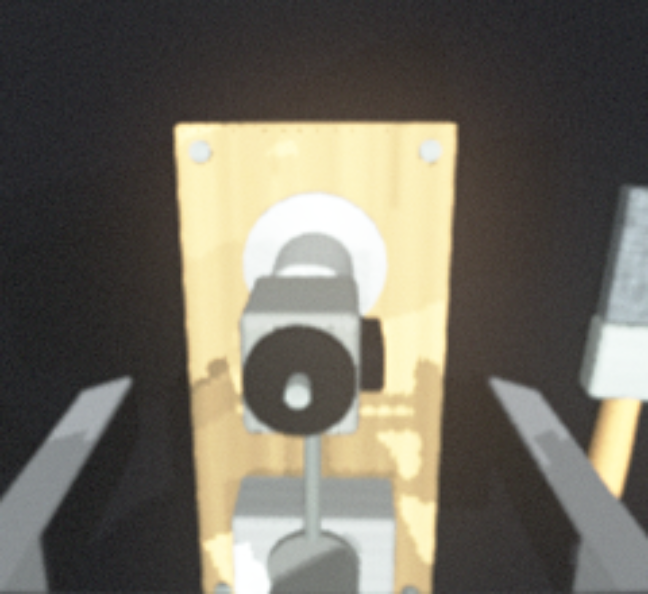

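The stud at about (251,224) is within 1–3 px of its projection, and the head sits between the fingers. Descending.

```bash
python3 -m handwheel '[[[0,-0.003,0.02,0],[0,0,0.02,0],[0,0,0.012,0],[0,0,0,0],[0,0,0,0]]]' >/dev/null; python3 to.py head .131
```

```text
t 9.65 pos [0.531  0.1176 0.1386] rot [ 3.1271  0.0353 -0.2732] F [-0.4  1.2  0.2] q6 0.42 w 0.0941
shift [-0.0012 -0.0001  0.0077] turn to stand yaw -0.0067
```

```bash
python3 -m handwheel '[[[0,-0.001,0.007,0],[0,0,0,0],[0,0,0,0],[0,0,0,0],[0,0,0,0],[0,0,0,0],[0,0,0,0],[0,0,0,0],[0,0,0,0],[0,0,0,0]]]' 0 40 >/dev/null; python3 to.py head .131
```

```text
t 10.65 pos [0.5287 0.1197 0.1338] rot [ 3.1267  0.0395 -0.2716] F [-1.6 -0.9 -1.6] q6 0.42 w 0.0379
shift [0.0014 0.0013 0.0027] turn to stand yaw -0.0051
```

```bash
python3 -m handwheel '[[[0,0,0,0],[-0.0003,0.0001,-0.008,0],[-0.0003,0.0001,-0.008,0],[-0.0003,0.0001,-0.008,0],[-0.0003,0.0001,-0.008,0],[-0.0003,0.0001,-0.008,0],[0,0,0,0]]]' >/dev/null; python3 to.py head .191
```

```text
t 11.35 pos [0.5289 0.1197 0.178 ] rot [ 3.1266  0.0385 -0.2713] F [-4.4 -0.  -3.1] q6 0.42 w 0.038
shift [ 0.0006  0.0016 -0.013 ] turn to stand yaw -0.0048
```

```bash
python3 -m handwheel '[[[-0.0003,0.0001,-0.008,0],[-0.0003,0.0001,-0.008,0],[-0.0003,0.0001,-0.008,0],[-0.0003,0.0001,-0.008,0],[-0.0003,0.0001,-0.008,0],[-0.0003,0.0001,-0.008,0],[0,0,0,0]]]' >/dev/null; python3 to.py head .251
```

```text
t 12.05 pos [0.5289 0.1197 0.2316] rot [ 3.1267  0.0378 -0.2713] F [-3.7 -0.4 -3.6] q6 0.42 w 0.0381
shift [ 0.0004  0.0017 -0.0194] turn to stand yaw -0.0048
```

```bash
python3 -m handwheel '[[[-0.0002,0.0001,-0.006,0],[-0.0002,0.0001,-0.006,0],[-0.0002,0.0001,-0.006,0],[0,0,-0.005,0],[0,0,-0.004,0]]]' >/dev/null; python3 to.py head .251
```

```text
t 12.55 pos [0.5279 0.1196 0.2554] rot [ 3.1232  0.0462 -0.2715] F [  9.5   1.4 -49.3] q6 0.42 w 0.0377
shift [0.0023 0.0009 0.0043] turn to stand yaw -0.005
```

```bash
python3 -m handwheel '[[[0,0,0,0],[0,0,0,0],[0,0,0,0]]]' >/dev/null; python3 to.py head .251;python3 - <<'E'
from fit import *
im,m=snap('scene','s4.png'); im2,m2=snap('side','d4.png')
h=W(v,np.array([[0,.07,.131],[0,.07,.251]]));
print(proj(m,h),proj(m2,h))
c=np.hstack([cv2.resize(x[:,:,::-1],None,fx=3,fy=3) for x in(im[90:240,180:310],im2[100:250,160:290])]);cv2.imwrite('pics/c4.png',c)
E
```

```text
t 12.85 pos [0.5284 0.1198 0.2542] rot [ 3.1235  0.0481 -0.2716] F [-0.4 -0.2 -4.2] q6 0.42 w 0.0382
shift [0.0018 0.0012 0.0031] turn to stand yaw -0.0051
[[271.60764739 157.54519187]
 [271.95841596 124.32879544]] [[220.23123507 187.75799551]
 [217.76060943 154.71304396]]
```

View pics/c4.png

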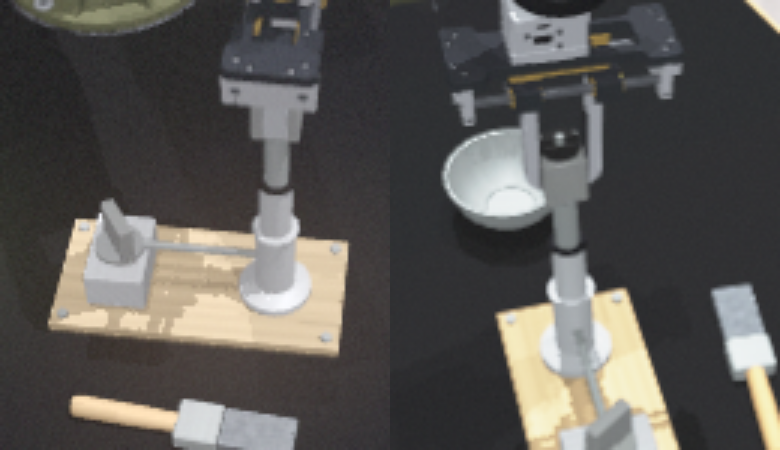

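Both pole sections are out, the knob is turned, and the bystanders haven't moved. I'll add a 1 mm upward bias and hand in.

```bash
python3 -m handwheel '[[[0,0,0,0],[0,0,-0.001,0]]]' >/dev/null; python3 to.py head .251; python3 -c "from station import ctrl; print(ctrl.hand_in())"
```

```text
t 13.15 pos [0.5282 0.1197 0.2549] rot [ 3.1232  0.0485 -0.2717] F [  3.8   0.8 -18.8] q6 0.42 w 0.0385
shift [0.002  0.0011 0.0039] turn to stand yaw -0.0051
the job is handed in; nothing more can be done
None
```

The mast is unlocked, pulled out to its second stop, and was still held there by the gripper when I handed in at 13.15 s. `hand_in` gives no verdict, so I don't know the result.

- **Knob:** I gripped the bar and turned it about 0.98 rad clockwise, past the click. The wrist picture after release showed the bar still turned to about 0.97 rad.
- **Button:** the jaws closed to about 38 mm across the head, which is the fully pressed width, before I started to lift.
- **Lift:** the gripper rose about 120 mm from where it gripped, until the pull jumped to about 49 N at the end stop. I then relaxed the pull.
- **Last checks:** the pictures at 12.85 s showed both sections out, the knob turned, and the bowl and brush unmoved by eye. The cabbage was outside those crops, and nothing came near it. The final reading was an opening of 38.5 mm and about 19 N of pull against the stop.

**Did not match:** the tool ended tilted about 0.05 rad from vertical. The tilt built up over the moves, and the rows give no way to correct it. The grip did not appear to slip, since the rise matched the 120 mm travel to within about 1 mm.

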